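Lock the bayonet filter cartridge into its socket

ROBOT

A 6-joint arm with a two-finger parallel gripper is mounted at the origin on a cart in front of the work surface, level with it; the furniture and walls round the work are solid. World frame = base frame: x ahead of the robot, y to its left, z up, the work surface at z = 0. Lengths are in mm, angles in rad, forces in N, time in s.
With the tool pointing down it reaches from about 400 to 925 mm from the base axis. Payload 12.5 kg.
Tool frame: the origin (TCP) lies on the centre line of the jaws, within the pads' length; the fingertips stand 8 mm ahead of it and the grasp point (between the pads) lies 11 mm behind it; z points along the fingers, x is the direction in which the jaws open and shut, and the axes are right-handed (so a half turn about z gives the same grasp; the last joint's range is limited). The gripper opens to 95 mm and grips with 3 to 60 N. Pads are 20 mm wide; open, the fingers measure 119 mm over their backs; the gripper's body (75 mm by 180 mm) begins 59 mm behind the grasp point.
Start: joints at [-1.21, 0.491, 1.559, -0, 1.092, -0.106], TCP at [281.294, -558.142, 197.561] pointing down, gripper open.
Joint ranges: [-3.1, 3.1], [-0.84, 2.19], [0.05, 2.79], [-1.13, 4.28], [0.06, 2.93], [-2.69, 2.69]. Speed limits (rad/s): [2.22, 2.22, 2.79, 3.14, 3.14, 3.14].

INTERFACE

Orientations are given as [roll, pitch, yaw] about the fixed x, y, z axes, in that order (R = Rz(yaw) Ry(pitch) Rx(roll)).
In Python, from cell import env gives the robot as it stands. The module is installed in compiled form; this text tells all that it offers.
- The arm moves only by the tool send_rows, never from a script. Its argument "moves" is a list that holds one entry, the list of rows, each a list of 6 numbers: the shift along the tool's x, y, z as a fraction of full scale, then the turn, a rotation vector about the tool's x, y, z as a fraction of full scale. A call has 1 to 12 rows; each row is the pose to reach, as a shift and turn from the pose commanded when the call began, along the tool's axes at that moment; what a row does not reach only later rows make up. Full scale, the value 1, is 0.3 m for a shift and 90 degrees for a turn. A row lasts 1/12 s, in which the tool goes at most 41.7 mm and 7.16 degrees, less where a joint would pass 70% of its speed; a pose out of reach is approached as far as the arm can. A call with a number of a shift or a turn outside -1 to 1 is refused whole. A call with a gripper value outside its range is refused whole. "grip" is the gripper's target within -1 to 1 (shut at 1, half-way at 0, fully open at -1), set as the call begins (left out, the last holds). The fingers move at their own pace and stop on an object; the grip force is fixed at half the most. Time passes only in rows, so rows that repeat a pose let the fingers close. It gives the time, the measured TCP pose, the force and the opening at its end, in the units of the state.
- env.state(): the state, without advancing time (a new reading comes with each control period).
- env.read_camera(name): name is "scene" or "top" or "wrist"; returns a dict with "image" (480x640x3 uint8, red, green, blue), "mtx" (3x3 intrinsics, pixels), "T" (4x4, takes a point from camera to world coordinates); the wrist camera has in their place "mount" (4x4, takes a point from camera to tool coordinates, whose origin is the TCP and whose axes are the tool frame's). Camera axes: x right, y up, looking along -z (the intrinsics and any distortion apply to the point x, -y, -z); pixel columns grow to the right and rows downward; lengths in mm; the calibration is good to about 2 mm. A picture is of the moment at which its call begins: read the wrist's pose just before it. There is no depth.
- env.job_done(): hands the job in, once; it reports no verdict.
Trained networks look in the newest picture that a camera, given by its name, has taken for a name from the list of things; names that differ only in an ending like _2 or _b are one class to them, and where a whole thing is asked for, a point or a joint stands for the part that bears it (a point fixed in the world has none). Each returns a list of dicts, best first, with "confidence" (0 to 1); they miss things now and then, are a little off and sometimes report something else, mostly with a low value. They report only what shows in the picture. A call takes as long as a camera call. They do not tell look-alikes from the thing itself.
- env.look_for(camera, thing): "xy" ([column, row] in pixels, amid what is visible of it).
- env.outline_of(camera, thing): "region" (480x640 bool, what is visible of it) and "xy" ([column, row] in pixels, amid what is visible of it).
The state is a dict: "t": time; "joints": joint angles; "qvel": joint speeds; "tau": joint torques, N m; "eef_pos": TCP position; "tcp_rot": TCP orientation; "ft_force": force on the tool from outside, world axes, zero at the start; "moment": the same for the moment, N m; "opening": opening from 0.0 (shut) to 1.0 (fully open).
Only numpy, scipy, OpenCV 4.12 (cv2) and the standard library are available. Lean on these libraries where they do the work, as an engineer would, in place of code of your own. Each camera call takes 0.05 s, during which the arm holds its last target. There are 200 camera calls.

TASK

Fit the filter cartridge that has the flat grip bar on top and two lugs at its foot into the round metal bayonet socket: lower its lugs through the slot, push it down against the spring, turn it about a quarter turn clockwise (seen from above) and let it spring up so that it clicks home, locked and upright. Leave the other cartridge, the one with the round knob, standing where it is.

Things in the scene. Friction and masses are not known exactly. Their poses are not given: they have to be found in the camera images.
- cartridge: Loose white bayonet cartridge, 72 mm high. Origin: centre of its underside, z up. At the foot a crosspiece 68 mm long (along its x), 14 wide, 6 thick: its ends are the lugs. Neck 32 across, z 0-22; drum 64 across, z 22-42; flat grip bar z 42-72, 56 long along x (in line with the lugs), 14 wide along y. A half turn about z makes no difference.
- socket: Fixed round metal socket (mm): 92 across, 60 high, foot flange 112 across. Origin: centre of its underside, z up. Its top lip has a 46 hole crossed by a slot 28 wide, 80 long along x (a hose spigot points to +x). Lugs go in along x, are pushed down, then turn clockwise only: pocket centres at 80 deg, +-10 deg, hard stop beyond. Locked, the foot stands 49 above the origin and cannot turn back.
- spring_plate (a joint): Sprung plate in the socket: 0 = up, its top 54 mm above the socket's origin; grows (m) as it is pushed down; 4.5 N at 0, 0.3 N more per mm. The cartridge's foot rests on it, lugs in the slot. From 10 mm down the lugs clear the teeth and can turn; at 16 mm the drum meets the lip: 12 to 14 is right. Let go after the turn, it lifts the lugs into the pockets and stays at about 5 mm.
- screw_cartridge: The other loose white cartridge, not to be used: 68 mm high, the same 64 mm drum, but a ribbed round knob 34 mm across on top and a round threaded foot without lugs. Origin: centre of its underside, z up.
There are look-alikes about, which are no part of the job. Leave any turquoise or yellow look-alike of the cartridge alone.

How it is judged:
By the outcome, as a careful person would: the job done as asked, in the order asked, and still so for the second after the job is handed in, with the robot touching nothing.
It also fails if it takes over 48 s, if anything falls off the work surface, if the arm or the gripper's body presses on something with over 40 N, if the wrist force passes 120 N, or if a joint passes its speed limit or range.

## Working session

There is one attempt and no reset: what is moved stays moved. The work goes in short steps, Python scripts to look and compute and a tool call to move; the robot and the scene stay as the last step left them, time stands still between calls to the robot, and variables do not carry over. Pictures are saved under pics/ and viewed, about 8 in all and at most 12, crops included, and the job is handed in when it is done.

Besides the shell and the picture viewer there is one more tool, called after "Call:" as a command line: name --argument value ..., lists and objects as JSON in quotes. send_rows: Moves the arm, as the interface text tells. Its arguments: {"type":"object","properties":{"moves":{"type":"array","items":{"type":"array","items":{"type":"array","items":{"type":"number"}}}},"grip":{"type":"number"}},"required":["moves"]}

```bash
mkdir -p pics
cat > h.py <<'E'
import numpy as np, cv2
from cell import env
from scipy.spatial.transform import Rotation as Ro
def toolT():
    s=env.state(); T=np.eye(4); T[:3,:3]=Ro.from_euler('xyz',s['tcp_rot']).as_matrix(); T[:3,3]=s['eef_pos']; return T
def cam(n):
    W=toolT(); c=env.read_camera(n)
    T=c['T'] if n!='wrist' else W@np.array(c['mount'])
    return c['image'],np.array(c['mtx']),np.array(T),c
def save(p,im): cv2.imwrite(p,cv2.cvtColor(im,cv2.COLOR_RGB2BGR))
def px2w(uv,K,T,z):
    uv=np.atleast_2d(np.array(uv,float)); d=np.c_[(uv[:,0]-K[0,2])/K[0,0],-(uv[:,1]-K[1,2])/K[1,1],-np.ones(len(uv))]@T[:3,:3].T
    o=T[:3,3]; return o+d*((z-o[2])/d[:,2])[:,None]
def w2px(P,K,T):
    p=(np.atleast_2d(P)-T[:3,3])@T[:3,:3]; return np.c_[K[0,2]+K[0,0]*p[:,0]/-p[:,2],K[1,2]-K[1,1]*p[:,1]/-p[:,2]]
E
python3 - <<'E'
from h import *
print(env.state())
ims=[]
for n in('top','scene'):
    im,K,T,c=cam(n); print(n,c.keys(),K.tolist(),T.round(3).tolist()); save(f'pics/{n}1.png',im)
    for th in('cartridge','socket','screw_cartridge'):
        for r in env.look_for(n,th): 
            print(th,r['xy'],round(r['confidence'],2),px2w(r['xy'],K,T,60).round(0).tolist())
E
```

```text
{'t': 0.0, 'joints': array([-1.20961970e+00,  4.91558641e-01,  1.55944884e+00,  1.09563738e-05,
        1.09172312e+00, -1.05598206e-01]), 'qvel': array([-0.00317359,  0.00037957,  0.00046939, -0.00167813,  0.00131885,
       -0.00086116]), 'tau': array([-2.04291558e-03, -6.12655592e+01, -2.58178622e+01,  6.91750715e-02,
        4.82628378e-02, -8.51070740e-05]), 'eef_pos': array([ 281.1835047 , -557.87505994,  196.96254824]), 'tcp_rot': array([-3.14146305e+00,  1.13058497e-03, -1.10402647e+00]), 'ft_force': array([ 0.52753404, -0.60346178,  0.05580856]), 'moment': array([-0.00554344, -0.02845597, -0.03885573]), 'opening': 1.000954198841294}
top dict_keys(['image', 'mtx', 'T']) [[474.8483172916491, 0.0, 320.4514946665256], [0.0, 474.8483172916491, 246.35816701742755], [0.0, 0.0, 1.0]] [[0.018, 0.994, -0.108, 339.877], [-1.0, 0.016, -0.016, -138.929], [-0.014, 0.108, 0.994, 1069.74], [0.0, 0.0, 0.0, 1.0]]
cartridge [275.9, 246.3] 0.95 [[448.0, -28.0, 60.0]]
cartridge [329.3, 274.7] 0.87 [[389.0, -143.0, 60.0]]
cartridge [336.7, 225.8] 0.86 [[494.0, -157.0, 60.0]]
cartridge [367.5, 290.3] 0.78 [[358.0, -224.0, 60.0]]
socket [251.0, 183.1] 0.6 [[585.0, 30.0, 60.0]]
screw_cartridge [414.2, 250.9] 0.65 [[443.0, -323.0, 60.0]]
screw_cartridge [333.5, 225.2] 0.41 [[496.0, -150.0, 60.0]]
scene dict_keys(['image', 'mtx', 'T']) [[496.5272273490731, 0.0, 324.9632475271466], [0.0, 496.5272273490731, 244.4384138600709], [0.0, 0.0, 1.0]] [[0.559, 0.514, -0.651, -97.388], [-0.829, 0.36, -0.428, -481.834], [0.014, 0.779, 0.627, 616.071], [0.0, 0.0, 0.0, 1.0]]
cartridge [280.2, 247.1] 0.96 [[428.0, -41.0, 60.0]]
cartridge [348.3, 334.6] 0.9 [[325.0, -247.0, 60.0]]
cartridge [396.0, 414.7] 0.8 [[248.0, -366.0, 60.0]]
cartridge [350.4, 255.9] 0.78 [[479.0, -156.0, 60.0]]
cartridge [313.2, 293.5] 0.57 [[366.0, -156.0, 60.0]]
socket [295.9, 206.1] 0.72 [[547.0, 13.0, 60.0]]
```

View pics/top1.png

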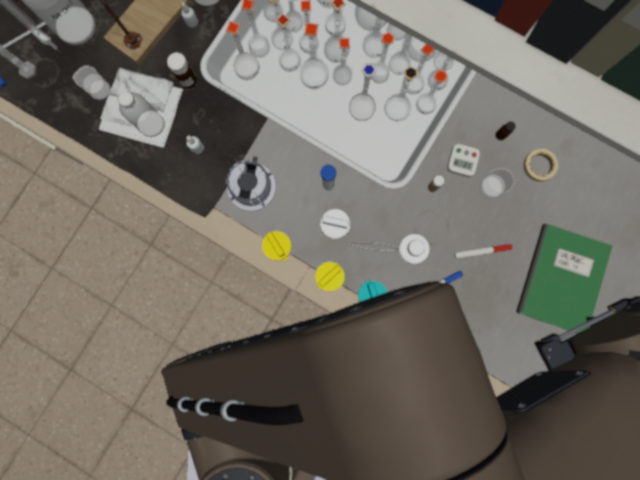

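View pics/scene1.png

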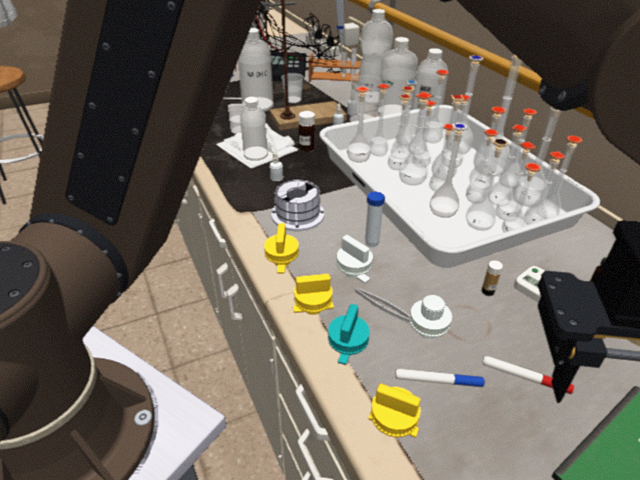

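```bash
cat >> h.py <<'E'
def plan(pos,yaw):
    """print shift and turn fractions to reach TCP pos, tool down with yaw (deg)"""
    T=toolT(); d=T[:3,:3].T@(np.array(pos)-T[:3,3])/300
    R=Ro.from_euler('xyz',[180,0,yaw],degrees=True).as_matrix()
    r=Ro.from_matrix(T[:3,:3].T@R).as_rotvec(degrees=True)/90
    print('plan',d.round(4).tolist(),r.round(4).tolist(),'mm',np.linalg.norm(d)*300,'deg',np.linalg.norm(r)*90)
E
python3 - <<'E'
from h import *
print(np.array(env.read_camera('wrist')['mount']).round(2).tolist())
plan([490,-90,330],0)
plan([490,-90,330],-30)
E
```

```text
[[1.0, 0.0, -0.0, -0.31], [0.0, -0.95, -0.3, -85.46], [-0.0, 0.3, -0.95, -187.32], [0.0, 0.0, 0.0, 1.0]]
plan [-1.0803, -1.3235, -0.4416] [-0.0, 0.0, -0.7028] mm 529.3727039543112 deg 63.2537402721539
plan [-1.0803, -1.3235, -0.4416] [-0.0, 0.0, -0.3695] mm 529.3727039543112 deg 33.253740330417735
```

Call:
send_rows --moves '[[[-0.1,-0.12,-0.15,0,0,-0.08],[-0.2,-0.24,-0.3,0,0,-0.16],[-0.3,-0.36,-0.4,0,0,-0.24],[-0.4,-0.48,-0.44,0,0,-0.3],[-0.5,-0.6,-0.44,0,0,-0.35],[-0.58,-0.7,-0.44,0,0,-0.35],[-0.66,-0.8,-0.44,0,0,-0.35],[-0.74,-0.9,-0.44,0,0,-0.35],[-0.82,-1.0,-0.44,0,0,-0.35]]]'

```text
t: 1.2
eef_pos: [417.2, -249.1, 328.2]
tcp_rot: [3.141, -0.001, -0.555]
ft_force: [1.0, -0.4, 0.2]
opening: 0.999
```

Run:
```python
from h import *
plan([490,-90,330],0)
```

```text
plan [-0.0731, -0.5785, -0.0062] [0.0003, -0.0008, -0.3531] mm 174.94864932907117 deg 31.778342221978065
```

Call:
send_rows --moves '[[[-0.015,-0.12,0,0,0,-0.07],[-0.03,-0.24,0,0,0,-0.14],[-0.045,-0.36,0,0,0,-0.21],[-0.06,-0.48,0,0,0,-0.28],[-0.073,-0.578,-0.006,0,0,-0.353],[-0.073,-0.578,-0.006,0,0,-0.353],[-0.073,-0.578,-0.006,0,0,-0.353]]]'

```text
t: 1.78
eef_pos: [489.8, -90.9, 329.3]
tcp_rot: [3.141, -0.0, 0.002]
ft_force: [-0.1, -0.3, -0.1]
opening: 0.999
```

Run:
```python
from h import *
im,K,T,c=cam('wrist'); save('pics/w1.png',im); print(K.tolist(), c.keys())
for th,z in(('cartridge',72),('socket',60)):
    for r in env.outline_of('wrist',th):
        m=r['region'].astype(np.uint8); print(th,r['xy'],r['confidence'],px2w(r['xy'],K,T,z).round(1).tolist(),cv2.boundingRect(m))
```

```text
[[431.5676390189301, 0.0, 330.0017906360984], [0.0, 431.5676390189301, 237.95355200117885], [0.0, 0.0, 1.0]] dict_keys(['image', 'mtx', 'mount'])
cartridge [225.5, 286.4] 0.97 [[372.9, -202.2, 72.0]] (186, 272, 60, 51)
cartridge [295.9, 120.7] 0.87 [[455.7, -22.9, 72.0]] (264, 90, 60, 61)
cartridge [239.7, 222.9] 0.65 [[393.3, -128.4, 72.0]] (212, 196, 57, 58)
cartridge [340.1, 234.1] 0.58 [[500.7, -140.8, 72.0]] (313, 200, 55, 68)
socket [423.3, 57.0] 0.83 [[581.0, 37.1, 60.0]] (369, 0, 118, 113)
```

View pics/w1.png

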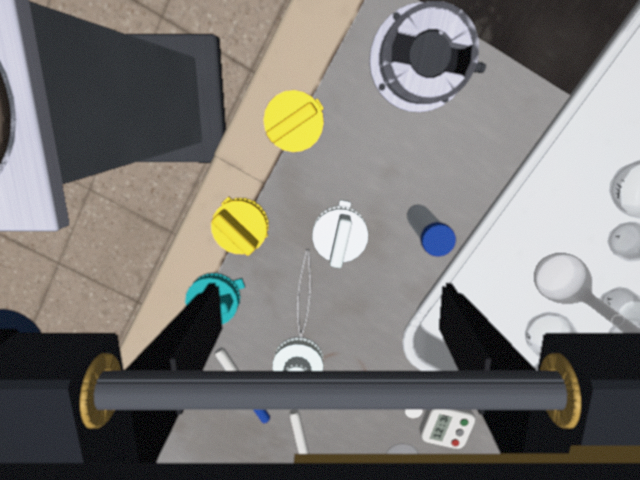

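Run:
```python
from h import *
im=cv2.imread('pics/w1.png')
a=cv2.resize(im[190:280,300:380],None,fx=6,fy=6,interpolation=cv2.INTER_CUBIC)[:540]
b=cv2.resize(im[0:120,365:490],None,fx=4,fy=4,interpolation=cv2.INTER_CUBIC)
o=np.zeros((540,980,3),np.uint8); o[:540,:480]=a; o[:480,480:980]=b
cv2.imwrite('pics/crop1.png',cv2.resize(o,(784,432)))
```

```text
(no output)
```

View pics/crop1.png

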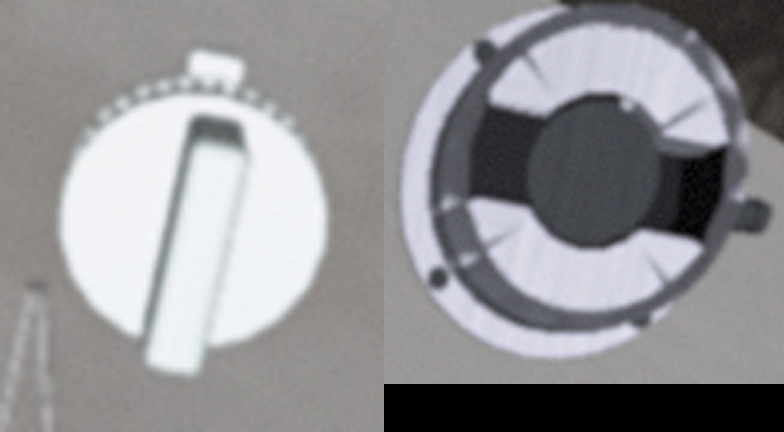

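Run:
```python
from h import *
W=toolT(); c=env.read_camera('wrist');K=np.array(c['mtx']);T=W@np.array(c['mount'])
bar=np.array([[187,140],[243,152],[200,374],[147,362]])/4.8+[300,190]
B=px2w(bar,K,T,72)[:,:2]; print(B.round(1).tolist(),B.mean(0), np.linalg.norm(B-np.roll(B,1,0),axis=1))
d=B[0]+B[1]-B[2]-B[3]; print('bar deg',np.degrees(np.arctan2(d[1],d[0])))
print('drum',px2w(np.array([194,220])/4.8+[300,190],K,T,42))
s=(np.array([[492,105],[728,147],[705,240],[470,197],[596,170],[750,215]])-[384,0])/3.2+[365,0]
S=px2w(s,K,T,60)[:,:2]; print(S.round(1).tolist(),S[:4].mean(0),np.linalg.norm(S[:4]-np.roll(S[:4],1,0),axis=1))
d=S[1]+S[2]-S[0]-S[3]; print('slot deg',np.degrees(np.arctan2(d[1],d[0])),'spigot z30',px2w(s[5:],K,T,30))
```

```text
[[498.5, -126.1], [511.0, -128.9], [501.7, -181.8], [489.5, -178.8]] [ 500.18600449 -153.89286166] [53.42879424 12.76515624 53.66372268 12.53868036]
bar deg 80.15984116313017
drum [[ 500.85478861 -153.96328445   42.        ]]
[[555.8, 56.4], [628.1, 44.5], [623.5, 18.1], [550.2, 30.7], [588.4, 38.2], [636.7, 25.2]] [589.41237252  37.4085552 ] [26.34546334 73.19498599 26.86201975 74.32317608]
slot deg -9.548716023449877 spigot z30 [[646.33602175  27.37903684  30.        ]]
```

Run:
```python
from h import *
im,K,T,c=cam('scene')
b=px2w([373,244],K,T,0)[0]; print('vial base',b)
for z in(80,100,120): print(z,w2px([b[0],b[1],z],K,T))
W=toolT(); c=env.read_camera('wrist');K=np.array(c['mtx']);T=W@np.array(c['mount'])
for z in(80,100,120): print(z,px2w([438,240],K,T,z))
plan([500.5,-154,110],-10); plan([500.5,-154,52],-10)
```

```text
vial base [ 597.97367838 -138.09783829    0.        ]
80 [[376.16980108 210.91119098]]
100 [[377.01605717 202.07732244]]
120 [[377.88561331 193.00023009]]
80 [[ 603.6108358  -147.35820612   80.        ]]
100 [[ 598.4033572  -140.95763523  100.        ]]
120 [[ 593.1958786  -134.55706434  120.        ]]
plan [0.038, 0.2033, 0.7311] [0.0001, -0.0, 0.1098] mm 227.9263991557471 deg 9.88444245050283
plan [0.038, 0.2033, 0.9244] [0.0001, -0.0, 0.1098] mm 284.17279070900355 deg 9.88444245050283
```

Call:
send_rows --grip -0.1 --moves '[[[0.01,0.05,0.1,0,0,0.05],[0.02,0.1,0.2,0,0,0.11],[0.03,0.15,0.3,0,0,0.11],[0.038,0.2,0.4,0,0,0.11],[0.038,0.203,0.5,0,0,0.11],[0.038,0.203,0.58,0,0,0.11],[0.038,0.203,0.65,0,0,0.11],[0.038,0.203,0.7,0,0,0.11],[0.038,0.203,0.7,0,0,0.11],[0.038,0.203,0.7,0,0,0.11]]]'

```text
t: 2.92
eef_pos: [500.7, -153.4, 119.2]
tcp_rot: [-3.141, 0.001, -0.174]
ft_force: [0.3, -0.0, 0.2]
opening: 0.551
```

Run:
```python
from h import *
im,K,T,c=cam('wrist'); save('pics/w2.png',im)
plan([500.5,-154,54],-10)
# predicted bar-top corners at estimated pose
a=np.radians(80); R=np.array([[np.cos(a),-np.sin(a)],[np.sin(a),np.cos(a)]])
P=np.array([[28,7],[28,-7],[-28,-7],[-28,7]])@R.T+[500.5,-154]
print(w2px(np.c_[P,np.full(4,72)],K,T).round(0).tolist())
```

```text
plan [-0.0019, 0.0021, 0.2198] [0.0001, -0.0003, 0.0007] mm 65.9597197843817 deg 0.07150310802832531
[[317.0, 211.0], [342.0, 211.0], [341.0, 302.0], [318.0, 302.0]]
```

View pics/w2.png

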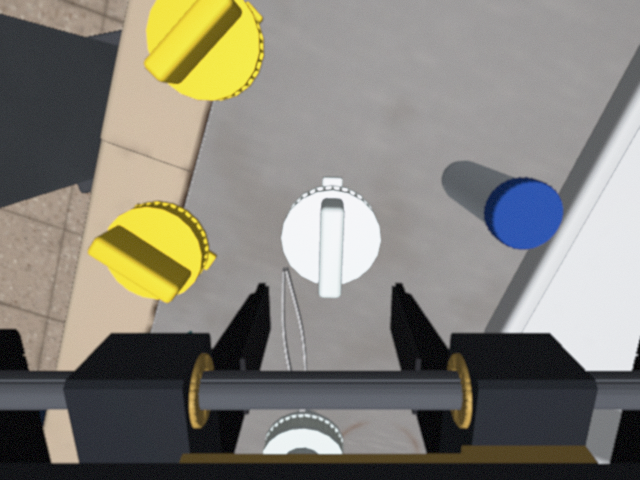

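Call:
send_rows --moves '[[[0,0.002,0.08,0,0,0],[0,0.002,0.15,0,0,0],[0,0.002,0.2,0,0,0],[0,0.002,0.217,0,0,0],[0,0.002,0.217,0,0,0]]]'

```text
t: 3.38
eef_pos: [501.0, -153.7, 54.3]
tcp_rot: [3.142, 0.0, -0.173]
ft_force: [-0.2, -0.1, -0.0]
opening: 0.552
```

Call:
send_rows --grip 1 --moves '[[[0,0,0,0,0,0],[0,0,0,0,0,0],[0,0,0,0,0,0],[0,0,0,0,0,0],[0,0,0,0,0,0],[0,0,0,0,0,0]]]'

```text
t: 3.88
eef_pos: [501.0, -153.5, 54.5]
tcp_rot: [3.141, -0.001, -0.173]
ft_force: [-0.4, -1.4, -0.3]
opening: 0.188
```

Call:
send_rows --moves '[[[0,0,0,0,0,0],[0,0,0,0,0,0],[0,0,-0.05,0,0,0],[0,0,-0.15,0,0,0],[0,0,-0.25,0,0,0],[0,0,-0.35,0,0,0],[0,0,-0.42,0,0,0],[0,0,-0.42,0,0,0],[0,0,-0.42,0,0,0]]]'

```text
t: 4.63
eef_pos: [501.1, -153.5, 181.0]
tcp_rot: [3.141, -0.002, -0.172]
ft_force: [0.2, 0.8, -0.6]
opening: 0.006
```

Run:
```python
from h import *
plan([589,37.5,180],80.5); print(env.state()['joints'],env.state()['opening'])
```

```text
plan [0.1794, -0.6777, 0.0033] [0.0013, -0.0007, -1.0042] mm 210.3105373818203 deg 90.38165275950753
[-4.23400066e-01  3.66729203e-01  1.82613087e+00 -6.33997433e-05
  9.46592066e-01 -2.50896830e-01] 0.006272735729921862
```

Run:
```python
from h import *
im,K,T,c=cam('wrist'); im2,_,_,_=cam('scene'); save('pics/w3.png',np.hstack([cv2.resize(im,(400,300)),cv2.resize(im2[150:450,200:600],(400,300))]))
```

```text
(no output)
```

View pics/w3.png

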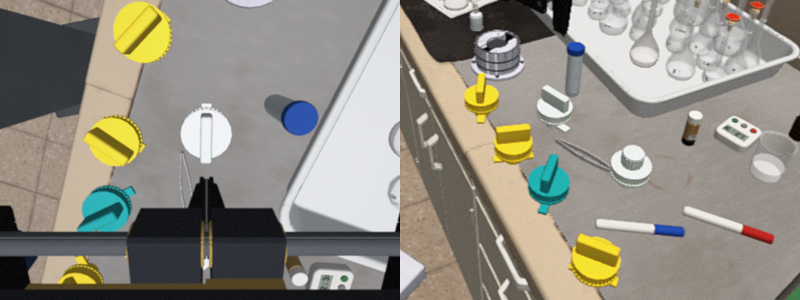

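Run:
```python
from h import *
im,K,T,c=cam('wrist')
a=np.radians(80); R=np.array([[np.cos(a),-np.sin(a)],[np.sin(a),np.cos(a)]])
P=np.array([[28,7],[28,-7],[-28,-7],[-28,7]])@R.T+[500.5,-154]
q=w2px(np.c_[P,np.full(4,72)],K,T); print(q.round(0).tolist())
W=toolT(); print('tip px',w2px((W@[0,0,8,1])[:3],K,T))
cr=im[150:330,260:400].copy(); cr=cv2.resize(cr,None,fx=3,fy=3,interpolation=cv2.INTER_CUBIC)
cv2.polylines(cr,[((q-[260,150])*3).astype(np.int32).reshape(-1,1,2)],True,(255,0,0),1); save('pics/w4.png',cr)
plan([500.5,-154,53],-10)
```

```text
[[320.0, 191.0], [341.0, 191.0], [340.0, 266.0], [321.0, 266.0]]
tip px [[329.5735344  284.47013766]]
plan [0.0017, 0.0025, 0.4202] [-0.0002, 0.0012, 0.0013] mm 126.05378457332625 deg 0.16073659279888547
```

View pics/w4.png

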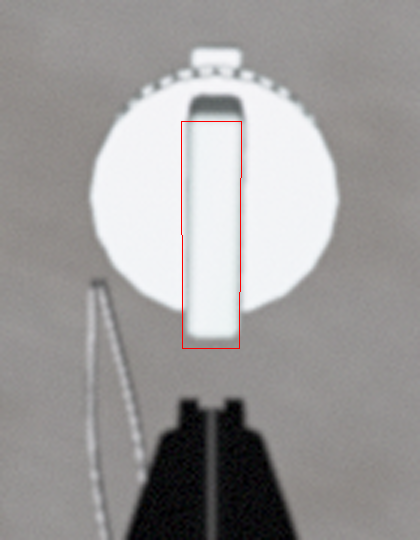

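Call:
send_rows --grip -0.4 --moves '[[[0,0,0,0,0,0],[0,0,0,0,0,0],[0,0,0,0,0,0],[0.003,-0.003,0.05,0,0,0],[0.003,-0.003,0.12,0,0,0],[0.003,-0.003,0.2,0,0,0],[0.003,-0.003,0.2,0,0,0],[0.003,-0.003,0.2,0,0,0],[0.003,-0.003,0.2,0,0,0],[0.003,-0.003,0.2,0,0,0]]]'

```text
t: 5.62
eef_pos: [502.5, -153.0, 121.4]
tcp_rot: [3.141, -0.002, -0.173]
ft_force: [-0.1, 0.4, -0.4]
opening: 0.647
```

Call:
send_rows --moves '[[[-0.002,-0.003,0.08,0,0,0],[-0.002,-0.003,0.15,0,0,0],[-0.002,-0.003,0.21,0,0,0],[-0.002,-0.003,0.228,0,0,0],[-0.002,-0.003,0.228,0,0,0]]]'

```text
t: 6.03
eef_pos: [501.4, -151.7, 51.6]
tcp_rot: [-3.141, 0.001, -0.173]
ft_force: [-0.4, -0.3, 0.0]
opening: 0.702
```

Call:
send_rows --grip 1 --moves '[[[0,0,0,0,0,0],[0,0,0,0,0,0],[0,0,0,0,0,0],[0,0,0,0,0,0],[0,0,0,0,0,0],[0,0,0,0,0,0],[0,0,0,0,0,0],[0,0,0,0,0,0],[0,0,0,0,0,0],[0,0,0,0,0,0],[0,0,0,0,0,0],[0,0,0,0,0,0]]]'

```text
t: 7.03
eef_pos: [501.5, -151.8, 51.8]
tcp_rot: [3.141, -0.0, -0.173]
ft_force: [-0.0, 0.1, 0.4]
opening: 0.142
```

Call:
send_rows --moves '[[[0,0,0,0,0,0],[0,0,0,0,0,0],[0,0,0,0,0,0]]]'

```text
t: 7.28
eef_pos: [501.5, -151.8, 51.8]
tcp_rot: [3.141, -0.0, -0.173]
ft_force: [-0.5, -0.1, 0.2]
opening: 0.141
```

Call:
send_rows --moves '[[[0,0,-0.02,0,0,0],[0,0,-0.06,0,0,0],[0,0,-0.12,0,0,0],[0,0,-0.2,0,0,0],[0,0,-0.28,0,0,0],[0,0,-0.36,0,0,0],[0,0,-0.42,0,0,0],[0,0,-0.43,0,0,0],[0,0,-0.43,0,0,0]]]'

```text
t: 8.03
eef_pos: [501.6, -151.8, 181.6]
tcp_rot: [3.141, -0.002, -0.173]
ft_force: [0.1, -0.6, -2.3]
opening: 0.139
```

Run:
```python
from h import *
plan([589,37.5,180],80.5); print(env.state()['ft_force'],env.state()['opening'])
```

```text
plan [0.1785, -0.6716, 0.0053] [0.0012, -0.0007, -1.0043] mm 208.49287378371687 deg 90.3845271913829
[ 0.08040463 -0.58926815 -2.34775004] 0.13879278751989207
```

Call:
send_rows --moves '[[[0.01,-0.03,0,0,0,-0.06],[0.02,-0.08,0,0,0,-0.13],[0.04,-0.15,0,0,0,-0.2],[0.06,-0.22,0,0,0,-0.27],[0.08,-0.29,0,0,0,-0.34],[0.1,-0.36,0,0,0,-0.41],[0.12,-0.43,0,0,0,-0.48],[0.14,-0.5,0,0,0,-0.55],[0.15,-0.57,0,0,0,-0.62],[0.165,-0.63,0,0,0,-0.69],[0.175,-0.66,0,0,0,-0.75],[0.1785,-0.6716,0,0,0,-0.8]]]'

```text
t: 9.03
eef_pos: [588.6, 39.1, 178.7]
tcp_rot: [-3.139, 0.001, 1.091]
ft_force: [0.0, -0.2, -2.1]
opening: 0.14
```

Run:
```python
from h import *
plan([589,37.5,180],80.5)
```

```text
plan [-0.0041, 0.0036, -0.0043] [-0.0016, 0.0004, -0.2002] mm 2.1048775081376574 deg 18.015078579576826
```

Call:
send_rows --moves '[[[0,0,0,0,0,-0.07],[-0.004,0.0036,-0.003,0,0,-0.14],[-0.004,0.0036,-0.003,0,0,-0.2],[-0.004,0.0036,-0.003,0,0,-0.2],[-0.004,0.0036,-0.003,0,0,-0.2],[-0.004,0.0036,-0.003,0,0,-0.2]]]'

```text
t: 9.53
eef_pos: [588.9, 36.0, 180.7]
tcp_rot: [-3.14, 0.0, 1.395]
ft_force: [-0.0, 0.0, -1.9]
opening: 0.139
```

Run:
```python
from h import *
im,K,T,c=cam('wrist'); o=im.copy()
t=np.linspace(0,2*np.pi,60)
a=np.radians(-9.5); R=np.array([[np.cos(a),-np.sin(a)],[np.sin(a),np.cos(a)]])
def poly(xy,z,col):
    P=np.asarray(xy)@R.T+[589,37.5]; cv2.polylines(o,[w2px(np.c_[P,np.full(len(P),z)],K,T).astype(np.int32).reshape(-1,1,2)],True,col,1)
poly(np.c_[46*np.cos(t),46*np.sin(t)],60,(255,0,0)); poly(np.c_[56*np.cos(t),56*np.sin(t)],3,(255,0,255))
poly([[40,14],[40,-14],[-40,-14],[-40,14]],60,(0,255,0))
save('pics/w5.png',o); s=env.state(); print(s['eef_pos'],s['tcp_rot'],s['joints'])
```

```text
[588.95705839  35.98992088 180.99864061] [-3.14057884e+00  1.56744383e-04  1.39559333e+00] [-5.08711869e-02  4.58679758e-01  1.66613160e+00 -3.50312264e-05
  1.01780672e+00 -1.44644602e+00]
```

View pics/w5.png

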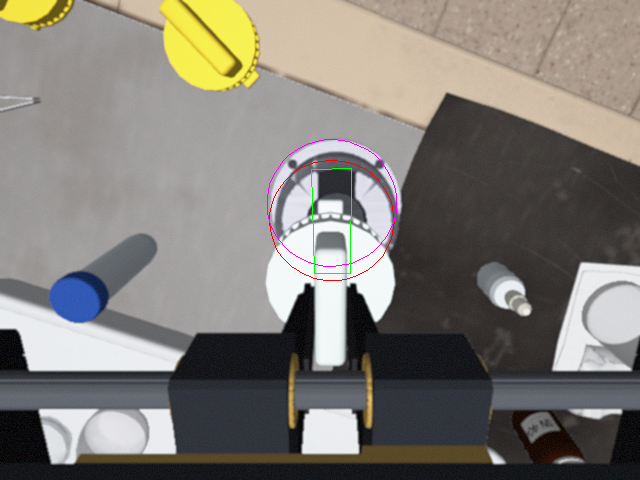

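Run:
```python
from h import *
plan([589.3,39.3,125],80.5)
```

```text
plan [0.0111, -0.0006, 0.1867] [-0.0006, 0.0001, -0.006] mm 56.0974329424354 deg 0.5415956759893067
```

Call:
send_rows --moves '[[[0.011,-0.001,0.03,0,0,-0.006],[0.011,-0.001,0.08,0,0,-0.006],[0.011,-0.001,0.13,0,0,-0.006],[0.011,-0.001,0.17,0,0,-0.006],[0.011,-0.001,0.19,0,0,-0.006],[0.011,-0.001,0.21,0,0,-0.006],[0.011,-0.001,0.23,0,0,-0.006],[0.011,-0.001,0.24,0,0,-0.006],[0.011,-0.001,0.24,0,0,-0.006]]]'

```text
t: 10.33
eef_pos: [589.4, 39.3, 109.2]
tcp_rot: [-3.141, 0.0, 1.408]
ft_force: [0.4, 0.2, -2.5]
opening: 0.142
```

Run:
```python
from h import *
s=env.state(); print(s['eef_pos'],s['ft_force'],s['moment'],s['joints'][5]); plan([589.3,39.3,93],80.5)
```

```text
[589.36894834  39.31573751 109.24757183] [ 0.42588132  0.24611827 -2.4850702 ] [ 0.12415691 -0.13168948  0.0478612 ] -1.4526611124991415
plan [-0.0001, -0.0002, 0.0542] [-0.0002, 0.0001, 0.0017] mm 16.247725743559208 deg 0.15063252101703337
```

Call:
send_rows --moves '[[[0,0,0.01,0,0,0],[0,0,0.02,0,0,0],[0,0,0.03,0,0,0],[0,0,0.04,0,0,0],[0,0,0.048,0,0,0],[0,0,0.054,0,0,0],[0,0,0.054,0,0,0],[0,0,0.054,0,0,0]]]'

```text
t: 11.0
eef_pos: [589.9, 39.2, 93.8]
tcp_rot: [3.14, -0.0, 1.408]
ft_force: [0.4, -1.2, 5.7]
opening: 0.142
```

Call:
send_rows --moves '[[[0,0,0.003,0,0,0.04],[0,0,0.003,0,0,0.1],[0,0,0.003,0,0,0.17],[0,0,0.003,0,0,0.24],[0,0,0.003,0,0,0.31],[0,0,0.003,0,0,0.38],[0,0,0.003,0,0,0.45],[0,0,0.003,0,0,0.52],[0,0,0.003,0,0,0.58],[0,0,0.003,0,0,0.64],[0,0,0.003,0,0,0.7],[0,0,0.003,0,0,0.75]]]'

```text
t: 12.0
eef_pos: [589.8, 39.3, 93.0]
tcp_rot: [3.141, -0.001, 0.225]
ft_force: [0.7, -0.4, 6.4]
opening: 0.139
```

Run:
```python
from h import *
s=env.state(); print(s['eef_pos'],s['ft_force'],s['moment'],s['opening']); plan([589.6,39.3,93],0)
```

```text
[589.83266977  39.26251237  92.99189057] [ 0.65148578 -0.37313359  6.35964821] [-0.05135726 -0.09993172  0.08331973] 0.13859329417199995
plan [-0.0007, -0.0003, -0.0] [0.0002, -0.0007, 0.1432] mm 0.23580989507574704 deg 12.88415546785106
```

Call:
send_rows --moves '[[[0,0,0,0,0,0.04],[0,0,0,0,0,0.08],[0,0,0,0,0,0.12],[0,0,0,0,0,0.139],[0,0,0,0,0,0.139],[0,0,0,0,0,0.139]]]'

```text
t: 12.5
eef_pos: [589.9, 39.3, 93.0]
tcp_rot: [3.141, -0.001, 0.011]
ft_force: [-0.8, -0.2, 6.3]
opening: 0.141
```

Run:
```python
from h import *
s=env.state(); print(s['eef_pos'],s['tcp_rot'],s['ft_force'],s['moment'],s['opening'])
```

```text
[589.86010126  39.27398811  93.00474133] [ 3.14143692e+00 -1.19738186e-03  1.11176717e-02] [-0.75435901 -0.15824407  6.28831113] [-0.04060637 -0.03242285  0.01274522] 0.14071615875344182
```

Call:
send_rows --moves '[[[0,0,-0.006,0,0,0],[0,0,-0.012,0,0,0],[0,0,-0.018,0,0,0],[0,0,-0.024,0,0,0],[0,0,-0.027,0,0,0],[0,0,-0.027,0,0,0],[0,0,-0.027,0,0,0]]]'

```text
t: 13.08
eef_pos: [589.7, 39.3, 100.7]
tcp_rot: [3.141, -0.0, 0.011]
ft_force: [1.8, -1.1, 3.7]
opening: 0.142
```

Run:
```python
from h import *
s=env.state(); print(s['eef_pos'],s['tcp_rot'],s['ft_force'],s['moment'],s['opening'])
```

```text
[589.65674245  39.28847935 100.73261244] [ 3.14148513e+00 -4.77400620e-04  1.13202743e-02] [ 1.79596374 -1.08748069  3.74214415] [-0.10183638 -0.33411777  0.02401925] 0.14182028832590027
```

Call:
send_rows --moves '[[[0,0,-0.003,0,0,0],[0,0,-0.006,0,0,0],[0,0,-0.006,0,0,0],[0,0,-0.006,0,0,0]]]'

```text
t: 13.42
eef_pos: [588.9, 39.3, 101.0]
tcp_rot: [-3.142, 0.002, 0.011]
ft_force: [4.5, -0.7, -21.5]
opening: 0.14
```

Held by the lip: locked. I'll return to the neutral height, release slowly, and rise.

Call:
send_rows --moves '[[[0,0,0.005,0,0,0],[0,0,0.005,0,0,0],[0,0,0.005,0,0,0]]]'

```text
t: 13.67
eef_pos: [589.3, 39.3, 100.9]
tcp_rot: [3.141, 0.0, 0.011]
ft_force: [2.1, -0.3, -11.1]
opening: 0.138
```

Call:
send_rows --grip -0.4 --moves '[[[0,0,0,0,0,0],[0,0,0,0,0,0],[0,0,0,0,0,0],[0,0,0,0,0,0],[0,0,0,0,0,0],[0,0,0,0,0,0],[0,0,0,0,0,0],[0,0,0,0,0,0],[0,0,0,0,0,0],[0,0,0,0,0,0]]]'

```text
t: 14.5
eef_pos: [589.5, 39.3, 101.0]
tcp_rot: [3.141, 0.0, 0.011]
ft_force: [-0.3, -0.0, 0.1]
opening: 0.69
```

Call:
send_rows --moves '[[[0,0,-0.04,0,0,0],[0,0,-0.1,0,0,0],[0,0,-0.2,0,0,0],[0,0,-0.3,0,0,0],[0,0,-0.4,0,0,0],[0,0,-0.5,0,0,0],[0,0,-0.5,0,0,0],[0,0,-0.5,0,0,0]]]'

```text
t: 15.17
eef_pos: [589.9, 39.3, 252.4]
tcp_rot: [3.141, -0.003, 0.011]
ft_force: [-0.7, -0.6, -1.2]
opening: 0.702
```

Run:
```python
from h import *
im,K,T,c=cam('wrist'); o=im.copy(); im2,K2,T2,_=cam('scene'); o2=im2.copy()
# predicted locked bar top z=121 (red) and drum top z=91 circle (green)
a=np.radians(90.6); R=np.array([[np.cos(a),-np.sin(a)],[np.sin(a),np.cos(a)]])
t=np.linspace(0,2*np.pi,60)
for img,k,tt in((o,K,T),(o2,K2,T2)):
  for xy,z,col in(([[28,7],[28,-7],[-28,-7],[-28,7]],121,(255,0,0)),(np.c_[32*np.cos(t),32*np.sin(t)],91,(0,160,0))):
    P=np.asarray(xy)@R.T+[589.6,39.5]; cv2.polylines(img,[w2px(np.c_[P,np.full(len(P),z)],k,tt).astype(np.int32).reshape(-1,1,2)],True,col,1)
save('pics/fin.png',np.hstack([cv2.resize(o,(440,330)),cv2.resize(o2[130:290,200:360],(330,330),interpolation=cv2.INTER_CUBIC)]))
s=env.state(); print(s['t'],s['eef_pos'],s['ft_force'])
```

```text
15.2667 [589.01022086  39.29719375 250.07995301] [-0.63759415 -0.27214134 -1.08161137]
```

View pics/fin.png

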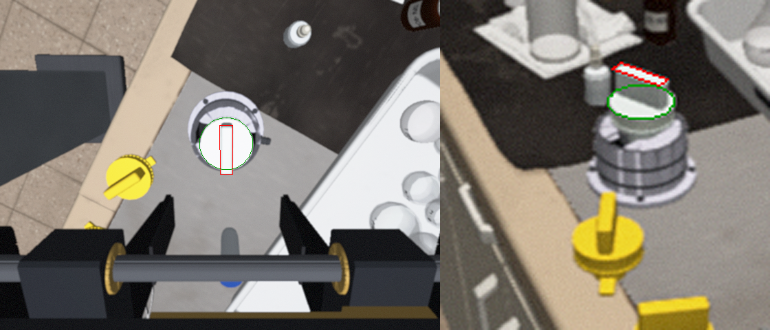

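```bash
python3 -c "
from cell import env
print(env.job_done())"
```

```text
the job is handed in; nothing more can be done
None
```

The cartridge with the grip bar is fitted and locked upright in the bayonet socket. I handed the job in at about 15 s with the gripper open and clear above it.

- **Insertion:** I lowered the lugs through the slot, pushed down about 13 mm and turned it about 80° clockwise. I then let it rise about 8 mm, to about 5 mm down, before letting go.
- **Last checks:**
  - A small upward pull was held by the socket at about 21 N with almost no movement.
  - After release, the wrist and scene views both matched the expected locked, upright pose, with the foot at 49 mm.
  - I did not test for turning back.
- **First grasp failed:** I lifted before the fingers had closed, and the cartridge stayed standing. I waited longer on the second try and it held.
- **Camera offset:** close up, the wrist camera showed the cartridge and the socket about 2 mm off the first estimates. I corrected for both.
- **Other objects:** I did not touch the round-knob cartridge or the coloured look-alikes.

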